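Slide the die-cast case down the inspection lane

ROBOT

A 7-joint arm with a two-finger parallel gripper is mounted at the origin on the work surface. World frame = base frame: x ahead of the robot, y to its left, z up, the work surface at z = 0. Lengths are in m, angles in rad, forces in N, time in s.
With the tool pointing down it reaches from about 0.425 to 0.925 m from the base axis. Payload 6.8 kg.
Tool frame: the origin (TCP) lies midway between the tips of the shut fingers; the grasp point (between the pads) lies 19 mm behind it; z points along the fingers, y is the line along which they close (so a half turn about z gives the same grasp; the last joint's range is limited). The gripper opens to 85 mm and grips with 20 to 120 N. Pads are 22 mm wide; open, the fingers measure 114 mm over their backs; the gripper's body (76 mm by 85 mm) begins 54 mm behind the grasp point. The pads swing forward as they close: fully open they stand 13 mm farther back than shut.
Start: joints at [-1.217, 0.477, 0.022, 1.555, -0.011, 1.109, -0.083], TCP at [0.301, 0.604, 0.203] pointing down, gripper open.
Joint ranges: [-2.96, 2.96], [-0.34, 2.1], [-1.41, 1.46], [0.24, 2.44], [-1.37, 4.51], [0.17, 1.92], [-2.96, 2.96]. Speed limits (rad/s): [2.39, 2.39, 3.14, 3.14, 3.14, 3.14, 3.14].

INTERFACE

Orientations are given as a rotation vector (axis times angle).
In Python, from bench import r gives the robot as it stands. The module is installed in compiled form; this text tells all that it offers.
- The arm moves only by the tool apply_moves, never from a script. Its argument "rows" is a list of rows, each a list of 6 numbers: the shift along the tool's x, y, z scaled (see below), then the turn, a rotation vector about the tool's x, y, z scaled (see below). A call has 1 to 5 rows; each row is the pose to reach, as a shift and turn from the pose commanded when the call began, along the tool's axes at that moment; what a row does not reach only later rows make up. The controller multiplies each number of a shift by 0.25 m and each number of a turn by 90 degrees. A row lasts 1/8 s, in which the tool goes at most 62.5 mm and 10.7 degrees, less where a joint would pass 70% of its speed; a pose out of reach is approached as far as the arm can. A call with a number of a shift or a turn outside -1 to 1 is refused whole. A call with a gripper value outside its range is refused whole. "claw" is the opening, from 0 (shut) to 1 (fully open), set as the call begins (left out, the last holds). The fingers move at their own pace and stop on an object; "newtons" is the grip in N (left out, the last holds). Time passes only in rows, so rows that repeat a pose let the fingers close. It gives the time, the measured TCP pose, the force, the opening and the grip force at its end, in the units of the state.
- r.get_obs(): the state, without advancing time (a new reading comes with each control period).
- r.grab_frame(name): name is "scene" or "top"; returns a dict with "pixels" (420x560x3 uint8, red, green, blue), "intrinsics" (3x3 intrinsics, pixels), "eye" and "attitude" of the camera in the world. Camera axes: x right, y up, looking along -z (the intrinsics and any distortion apply to the point x, -y, -z); pixel columns grow to the right and rows downward; lengths in m; the calibration is good to about 2 mm. A picture is of the moment at which its call begins. There is no depth.
- r.hand_in(): hands the job in; it is judged then, once.
Trained networks look in a picture, given as the dict that the camera call returned (one of the last four; its "shot" number tells which), for a name from the list of things; names that differ only in an ending like _2 or _b are one class to them, and where a whole thing is asked for, a point or a joint stands for the part that bears it (a point fixed in the world has none). Each returns a list of dicts, best first, with "conf" (0 to 1); they miss things now and then, are a little off and sometimes report something else, mostly with a low value. They report only what shows in the picture. A call takes as long as a camera call.
- r.search_frame(picture, thing): "rect" ([left, top, width, height] in pixels, round what is visible of it).
- r.outline_of(picture, thing): "pixels" (420x560 bool, what is visible of it) and "rect" ([left, top, width, height] in pixels, round what is visible of it).
- r.landmark_of(picture, thing): "point" ([column, row] in pixels: a listed point, or the origin of a listed thing).
The state is a dict: "clock": time; "joints": joint angles; "qvel": joint speeds; "tau": joint torques, N m; "tcp_pos": TCP position; "orientation": TCP orientation; "contact_force": force on the tool from outside, world axes, zero at the start; "moment": the same for the moment, N m; "grip_width": finger opening in m; "gripper_force": force on a finger pad.
Only numpy, scipy, OpenCV 4.12 (cv2) and the standard library are available. Lean on these libraries where they do the work, as an engineer would, in place of code of your own. Each camera call takes 0.05 s, during which the arm holds its last target. There are 200 camera calls.

TASK

Push the big die-cast metal case across the grey plate into the lane between the two guide rails and on down the lane, until its leading end rests against the stop bar and it stands straight in the middle of the lane. The rails carry delicate contact strips: neither the case nor the robot may touch either rail. Only slide the case, never lift or tip it, and leave everything else on the bench where it is.

Things in the scene. Friction and masses are not known exactly. Their poses are not given: they have to be found in the camera images.
- case_center (a point): Centre of the case to push: a closed plain aluminium box, the biggest box here, 110 mm long (its own x), 90 mm wide (its own y), 45 mm tall. The point is half-way up, 22.5 mm above its underside. The case stands on the plate before the lane's mouth, length roughly along the lane, up to 35 mm to one side of the lane's middle line and up to 0.2 rad askew.
- case: The same case; origin at the centre of its underside. Loose, 0.3 to 0.5 kg: it slides under a push of a few newtons and stops when the push stops. Pushed on a side or end by two spread fingertips, or one wide flat face, it turns until that side lies flat against them; pushed at one point off its middle it swings round.
- fixture: Flat grey plate 420 x 290 mm, 6 mm thick, fixed to the bench. Origin: centre of its underside. Its own x runs down the lane from the open mouth to the stop, y to the left of that; the lane's middle line is y = 0, the plate's top z = 6 mm. The lane runs across in front of the robot, mouth to the robot's right, stop to its left.
- rail_left: The guide rail nearer the robot: fixed, aluminium, copper strip on top, 210 x 10 mm, standing 15 mm above the plate (30 mm lower than the case's top), at y = +55 to +65 mm, x = -20 to +190 mm in the plate's frame. Origin: centre of its underside, on the plate's top. The lane between the rails is 110 mm wide: a centred case has 10 mm of air on each side.
- rail_right: The same rail on the lane's other side, farther from the robot (y = -55 to -65 mm in the plate's frame).
- stop: Fixed dark steel bar across the far end of the lane, 130 mm wide, 14 mm thick, 22 mm high above the plate. Origin: the middle of the face that looks down the lane to the mouth, at the plate's top (x = 190 mm, y = 0 in the plate's frame). A case that rests against it has its centre 55 mm before this face.
- lane_mouth (a point): Middle of the lane's open mouth, on the plate's top, level with the ends of the rails (x = -20 mm in the plate's frame).
- flux_tin: Bystander: small closed steel tin, 42 mm across, 34 mm tall, standing on the plate beyond the right rail. Origin: centre of its underside.
- small_case: Bystander: little aluminium box 46 x 32 x 26 mm on the plate on the robot's side of the left rail; not the one to push. Origin: centre of its underside.
- solder_reel: Bystander: black reel, 56 mm across, 40 mm tall, on the bench to the robot's right. Origin: centre of its underside.
- screwdriver: Bystander: screwdriver 170 mm long lying on the bench to the robot's right.
- circuit_board: Bystander: green circuit board 100 x 140 mm lying on the bench to the robot's left. Origin: centre of its underside.
- cleaner_jar: Bystander: amber glass jar 56 mm across, 75 mm tall, on the bench to the robot's left. Origin: centre of its underside.
- brush: Bystander: brush 160 mm long lying on the bench to the robot's right, near it.

How it is judged:
By the outcome, as a careful person would: the job done as asked, in the order asked, and still so for the second after the job is handed in, with the robot touching nothing.
It also fails if it takes over 67 s, if anything falls off the work surface, if the arm or the gripper's body presses on something with over 40 N, if the wrist force passes 120 N, or if a joint passes its speed limit or range.

## Working session

There is one attempt and no reset: what is moved stays moved. The work goes in short steps, Python scripts to look and compute and a tool call to move; the robot and the scene stay as the last step left them, time stands still between calls to the robot, and variables do not carry over. Pictures are saved under pics/ and viewed, at most 10 in all, crops included, and the job is handed in when it is done.

Besides the shell and the picture viewer there is one more tool, called after ">>>" in YAML: its name, and indented under it one key for each argument. apply_moves: Moves the arm, as the interface text tells. Its arguments: {"type":"object","properties":{"rows":{"type":"array","items":{"type":"array","items":{"type":"number"}}},"claw":{"type":"number"},"newtons":{"type":"number"}},"required":["rows"]}

```bash
mkdir -p pics
python3 - <<'E'
from bench import r
import cv2,numpy as np
o=r.get_obs(); print({k:np.round(v,3) for k,v in o.items()})
for n in("scene","top"):
    f=r.grab_frame(n); cv2.imwrite(f"pics/{n}0.png",f["pixels"][:,:,::-1])
    print(n,np.round(f["intrinsics"],1).tolist(),np.round(f["eye"],4),np.round(f["attitude"],4).tolist(),[k for k in f])
    for t in("case_center","case","fixture","rail_left","rail_right","stop","lane_mouth"):
        print(t,[(np.round(d["point"],1).tolist(),round(d["conf"],2)) for d in r.landmark_of(f,t)[:2]])
E
```

```text
{'clock': np.float64(0.0), 'joints': array([-1.217,  0.478,  0.022,  1.556, -0.012,  1.109, -0.083]), 'qvel': array([-0.001,  0.001, -0.001,  0.   ,  0.001,  0.   ,  0.001]), 'tau': array([-1.0000e-03, -5.9645e+01,  1.6080e+00, -2.8120e+01,  1.3000e-02,
        9.0000e-03, -0.0000e+00]), 'tcp_pos': array([0.3  , 0.604, 0.202]), 'orientation': array([-7.190e-01, -3.058e+00,  3.000e-03]), 'contact_force': array([ 0.403, -0.244, -0.107]), 'moment': array([-0.001,  0.033, -0.054]), 'gripper_force': np.float64(0.0), 'grip_width': np.float64(0.086)}
scene [[488.4, 0.0, 278.6], [0.0, 488.4, 208.4], [0.0, 0.0, 1.0]] [1.2156 0.3038 1.1354] [0.3894, 0.6076, 1.9007] ['pixels', 'intrinsics', 'eye', 'attitude', 'shot']
case_center [([252.9, 212.3], 0.88), ([332.7, 231.7], 0.69)]
case [([247.0, 218.0], 0.55)]
fixture [([290.8, 235.4], 0.8)]
rail_left [([329.8, 233.1], 0.58)]
rail_right [([305.2, 266.5], 0.68), ([249.6, 218.8], 0.6)]
stop [([351.5, 265.8], 0.88)]
lane_mouth [([285.1, 226.1], 0.64)]
top [[467.4, 0.0, 277.1], [0.0, 467.4, 211.7], [0.0, 0.0, 1.0]] [ 0.3789 -0.0155  1.1733] [0.1322, -0.0981, -1.5483] ['pixels', 'intrinsics', 'eye', 'attitude', 'shot']
case_center [([309.5, 213.1], 0.96), ([229.0, 225.2], 0.53)]
case [([310.8, 215.5], 0.82)]
fixture [([263.0, 212.1], 0.77)]
rail_left [([224.3, 225.0], 0.91)]
rail_right [([235.7, 182.9], 0.58), ([229.0, 162.1], 0.42)]
stop [([189.5, 197.4], 0.6), ([228.6, 228.5], 0.44)]
lane_mouth [([271.8, 212.3], 0.89), ([123.6, 185.7], 0.45)]
```

View pics/top0.png

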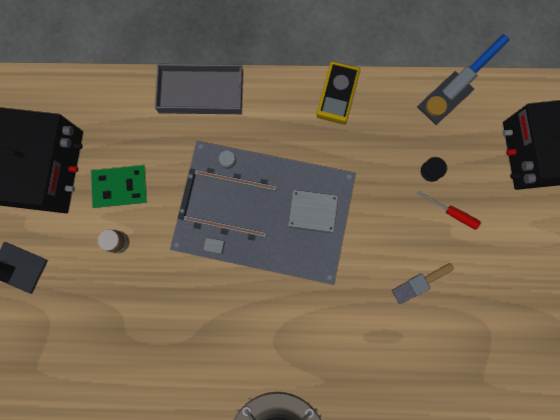

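View pics/scene0.png

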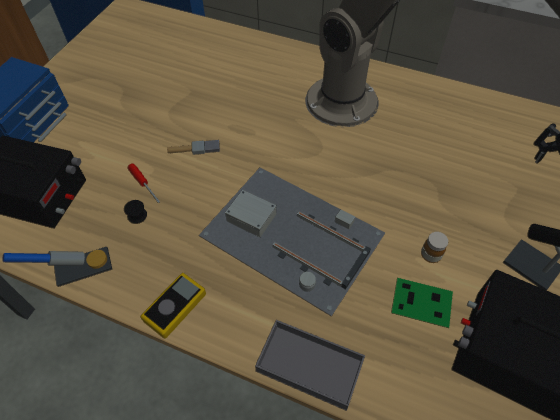

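The top view shows the case at about (313,211), the lane's rails from (275,188)/(265,235) to the stop at (187,195), with the tin at (227,158) and the small case at (214,245). The scene view agrees. Next I fit the poses by matching silhouettes.

```bash
cat > h.py <<'E'
from bench import r
import cv2,numpy as np
from scipy.spatial.transform import Rotation as R
from scipy.optimize import minimize
def proj(f,P):
    c=(np.atleast_2d(P)-f["eye"])@R.from_rotvec(f["attitude"]).as_matrix()*[1,-1,-1]
    p=c@np.array(f["intrinsics"]).T; return p[:,:2]/p[:,2:]
def unproj(f,uv,z):
    d=np.linalg.solve(f["intrinsics"],[uv[0],uv[1],1])*[1,-1,-1]
    d=R.from_rotvec(f["attitude"]).as_matrix()@d
    return np.array(f["eye"])+d*(z-f["eye"][2])/d[2]
def box(q,s,z0):
    x,y,a=q; c,n=np.cos(a),np.sin(a)
    return np.array([[x+c*i*s[0]/2-n*j*s[1]/2,y+n*i*s[0]/2+c*j*s[1]/2,z0+k*s[2]] for i in(-1,1) for j in(-1,1) for k in(0,1)])
def fit(f,thing,s,z0,q0):
    # silhouette fit on hull of the mask, supersampled
    d=r.outline_of(f,thing)[0]; m=d["pixels"].astype(np.uint8)
    n,l,st,_=cv2.connectedComponentsWithStats(m); m=(l==1+np.argmax(st[1:,4])).astype(np.uint8)
    K=4
    h=cv2.convexHull(cv2.findNonZero(cv2.resize(m,None,fx=K,fy=K,interpolation=cv2.INTER_NEAREST)))
    M=cv2.fillConvexPoly(np.zeros((420*K,560*K),np.uint8),h,1)
    def cost(q):
        p=cv2.convexHull(((proj(f,box(q,s,z0))+.5)*K*16).astype(np.int32))
        return float(np.sum(cv2.fillConvexPoly(np.zeros_like(M),p,1,shift=4)!=M))/M.sum()
    o=minimize(cost,q0,method="Nelder-Mead",options=dict(initial_simplex=np.array(q0)+np.array([[0,0,0],[.02,0,0],[0,.02,0],[0,0,.1]])))
    return o.x,o.fun,d["conf"]
def loc(F,q): # world pose in plate frame
    c,s=np.cos(F[2]),np.sin(F[2]); dx,dy=q[0]-F[0],q[1]-F[1]
    return np.array([c*dx+s*dy,-s*dx+c*dy,(q[2]-F[2] if len(q)>2 else 0)])
def glob(F,x,y):
    c,s=np.cos(F[2]),np.sin(F[2]); return np.array([F[0]+c*x-s*y,F[1]+s*x+c*y])
E
python3 - <<'E'
from h import *
f=r.grab_frame("top")
a0=1.4
print(unproj(f,(263,212),.006),unproj(f,(189.5,197.4),.006),unproj(f,(271.8,212.3),.006))
m=unproj(f,(271.8,212.3),.006); s=unproj(f,(189.5,197.4),.006); a0=np.arctan2(*(s-m)[1::-1])
F,e,c=fit(f,"fixture",(.42,.29,.006),0,[*unproj(f,(263,212),0)[:2],a0]); print("F",F,e,c)
C,e,c=fit(f,"case",(.11,.09,.045),.006,[*unproj(f,(310,213),.03)[:2],F[2]]); print("C",C,e,c,"loc",loc(F,C))
for n,p,z in(("mouth",(271.8,212.3),.006),("stop",(189.5,197.4),.006),("rl",(224.3,225),.006)): print(n,loc(F,unproj(f,p,z)))
# rails via outline mean
for t in("rail_left","rail_right","stop"):
    d=r.outline_of(f,t)[0]; ys,xs=np.nonzero(d["pixels"]); print(t,d["conf"],loc(F,unproj(f,(xs.mean(),ys.mean()),.02)))
# overlay
im=f["pixels"][:,:,::-1].copy()
im=cv2.resize(im[120:300,150:380],None,fx=3.4,fy=3.3)
def dr(P,col):
    p=(proj(f,P)-[150,120]+.5)*[3.4,3.3]; cv2.polylines(im,[p.astype(np.int32)],True,col,1)
dr(box(F,(.42,.29,.0),.006)[[0,2,6,4]],(0,0,255)); dr(box(C,(.11,.09,0),.051)[[0,2,6,4]],(0,0,255))
for y in(.06,-.06): dr(box([*glob(F,.085,y),F[2]],(.21,.01,0),.021)[[0,2,6,4]],(0,255,0))
dr(box([*glob(F,.197,0),F[2]],(.014,.13,0),.028)[[0,2,6,4]],(0,255,255))
cv2.imwrite("pics/ov.png",im); np.save("F.npy",F); np.save("C.npy",C)
E
```

```text
[0.55006627 0.04747224 0.006     ] [0.58428857 0.23572826 0.006     ] [0.54969847 0.02521441 0.006     ]
F [0.5541549  0.04709671 1.3835123 ] 0.019023042908826848 0.57
C [ 0.55072478 -0.07576957  1.4699685 ] 0.030031174229303775 0.73 loc [-0.12135644 -0.01950647  0.0864562 ]
mouth [-2.23293997e-02  3.04209335e-04 -1.37751230e+00]
stop [ 0.19094368  0.00551477 -1.3775123 ]
rl [ 0.08819575  0.0563531  -1.3775123 ]
rail_left 0.89 [ 0.08702633  0.06283713 -1.3635123 ]
rail_right 0.81 [ 0.09017186 -0.06179167 -1.3635123 ]
stop 0.93 [ 1.96406266e-01  3.33006894e-04 -1.36351230e+00]
```

View pics/ov.png

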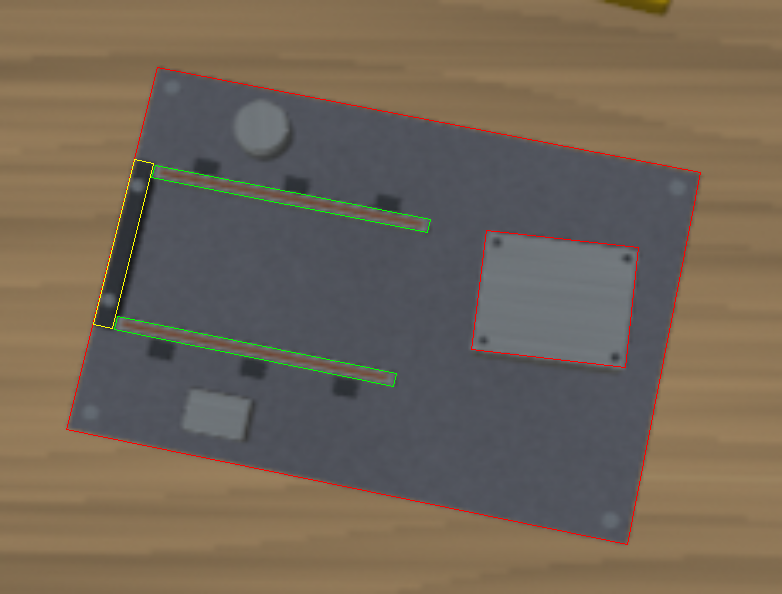

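The overlay fits plate, rails and case closely. The case sits at lane coordinates (-121, -19.5) mm, 0.086 rad askew. My plan is a side push toward +y with two spread fingers to centre and straighten it, then an end push down the lane.

```bash
cat >> h.py <<'E'
def goto(F,x,y,z,ang):
    """print row numbers from now to TCP at lane (x,y), world z, tool y at angle ang from the lane x"""
    o=r.get_obs(); R0=R.from_rotvec(o["orientation"]).as_matrix()
    t=np.array([*glob(F,x,y),z]); a=F[2]+ang
    ty=np.array([np.cos(a),np.sin(a),0]); tz=np.array([0,0,-1.]); R1=np.c_[np.cross(ty,tz),ty,tz]
    sh=R0.T@(t-o["tcp_pos"])/.25; tu=R.from_matrix(R0.T@R1).as_rotvec()/(np.pi/2)
    ta=R0[:2,1]; print("row",np.round(sh,4),np.round(tu,4),"| now",np.round(loc(F,o["tcp_pos"])[:2],4),round(o["tcp_pos"][2],4),
      "ang",round(np.arctan2(ta[1],ta[0])-F[2],3),"w",round(o["grip_width"],4),"t",o["clock"],"f",np.round(o["contact_force"],1))
E
python3 -c "
from h import *
F=np.load('F.npy'); goto(F,-.121,-.105,.2,0); goto(F,-.121,-.105,.02,0)"
```

```text
row [-2.4361 -1.8958  0.0119] [ 0.     -0.     -0.1748] | now [0.5003 0.3527] 0.203 ang -0.275 w 0.085 t 1.1 f [-0.6  0.1  0. ]
row [-2.4361 -1.8958  0.7319] [ 0.     -0.     -0.1748] | now [0.5003 0.3527] 0.203 ang -0.275 w 0.085 t 1.1 f [-0.6  0.1  0. ]
```

>>> apply_moves:
  rows:
    - [-0.2,-0.15,0,0,0,-0.035]
    - [-0.39,-0.3,0,0,0,-0.07]
    - [-0.58,-0.45,0,0,0,-0.105]
    - [-0.77,-0.6,0,0,0,-0.14]
    - [-0.96,-0.75,0,0,0,-0.175]
  claw: 1

```text
clock: 1.72
tcp_pos: [0.4329, 0.3277, 0.2033]
orientation: [0.29, 3.128, 0.001]
contact_force: [1.5, -0.6, -0.5]
grip_width: 0.0853
gripper_force: 0.0
```

```bash
python3 -c "
from h import *
F=np.load('F.npy'); goto(F,-.121,-.105,.2,0)"
```

```text
row [-1.1024 -1.4991  0.0129] [0.0004 0.0004 0.0014] | now [0.2531 0.1714] 0.2033 ang 0.002 w 0.0853 t 1.725 f [ 1.5 -0.6 -0.5]
```

>>> apply_moves:
  rows:
    - [-0.14,-0.19,0,0,0,0]
    - [-0.28,-0.38,0,0,0,0]
    - [-0.42,-0.57,0,0,0,0]
    - [-0.56,-0.76,0,0,0,0]
    - [-0.7,-0.95,0,0,0,0]

```text
clock: 2.35
tcp_pos: [0.5606, 0.062, 0.2034]
orientation: [0.293, 3.127, 0.001]
contact_force: [1.3, 1.0, -0.9]
grip_width: 0.0853
gripper_force: 0.0
```

>>> apply_moves:
  rows:
    - [-0.13,-0.18,0,0,0,0]
    - [-0.26,-0.36,0,0,0,0]
    - [-0.38,-0.52,0,0,0,0]
    - [-0.38,-0.52,0,0,0,0]

```text
clock: 2.85
tcp_pos: [0.6297, -0.0874, 0.203]
orientation: [0.304, 3.126, -0.004]
contact_force: [-0.4, 0.8, 0.7]
grip_width: 0.0852
gripper_force: 0.0
```

```bash
python3 -c "
from h import *
F=np.load('F.npy'); goto(F,-.121,-.105,.018,0)"
```

```text
row [-0.022  -0.0096  0.7402] [-0.0017  0.0008 -0.0044] | now [-0.1181 -0.0993] 0.203 ang -0.007 w 0.0852 t 2.85 f [-0.4  0.8  0.7]
```

>>> apply_moves:
  rows:
    - [-0.02,-0.01,0.22,0,0,-0.004]
    - [-0.02,-0.01,0.44,0,0,-0.004]
    - [-0.02,-0.01,0.62,0,0,-0.004]
    - [-0.02,-0.01,0.74,0,0,-0.004]
    - [-0.02,-0.01,0.75,0,0,-0.004]

```text
clock: 3.48
tcp_pos: [0.6314, -0.0835, 0.0133]
orientation: [-0.281, -3.124, -0.001]
contact_force: [-0.7, -0.1, -0.1]
grip_width: 0.0854
gripper_force: 0.0
```

```bash
python3 -c "
from h import *
F=np.load('F.npy'); goto(F,-.121,-.105,.015,0); goto(F,-.121,-.056,.015,0)
f=r.grab_frame('scene'); cv2.imwrite('pics/s1.png',cv2.resize(f['pixels'][120:320,170:400,::-1],None,fx=3.4,fy=2.9))"
```

```text
row [-0.0188 -0.0283 -0.0068] [ 0.0001 -0.0031  0.0051] | now [-0.114  -0.1002] 0.0133 ang 0.008 w 0.0854 t 3.475 f [-0.7 -0.1 -0.1]
row [ 0.1772 -0.0267 -0.0059] [ 0.0001 -0.0031  0.0051] | now [-0.114  -0.1002] 0.0133 ang 0.008 w 0.0854 t 3.475 f [-0.7 -0.1 -0.1]
```

View pics/s1.png

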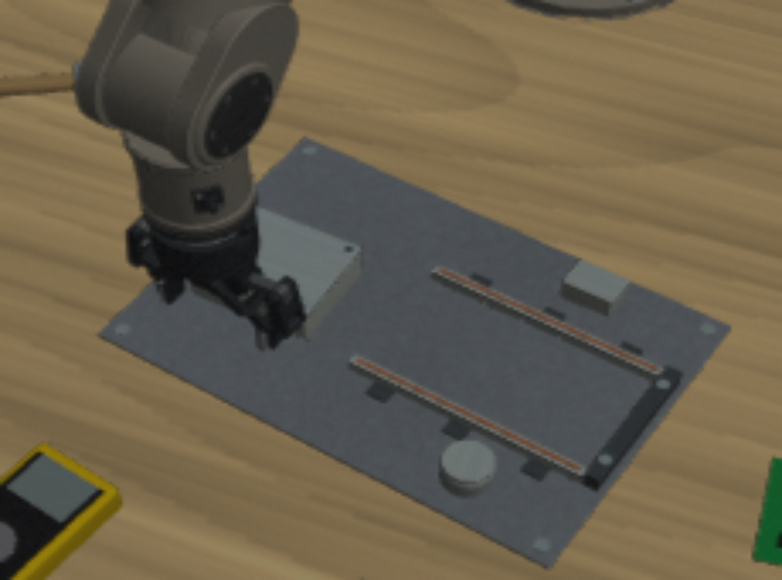

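The two spread fingers stand behind the far side of the case (about (270,320) in the crop), clear of the rails. I push slowly toward +y.

>>> apply_moves:
  rows:
    - [0.04,-0.03,-0.005,0,0,0.005]
    - [0.08,-0.03,-0.005,0,0,0.005]
    - [0.11,-0.03,-0.005,0,0,0.005]
    - [0.135,-0.03,-0.005,0,0,0.005]
    - [0.16,-0.03,-0.005,0,0,0.005]

```text
clock: 4.15
tcp_pos: [0.5926, -0.0851, 0.017]
orientation: [0.295, 3.127, 0.0]
contact_force: [-0.7, -0.3, 1.0]
grip_width: 0.0854
gripper_force: 0.0
```

```bash
cat >> h.py <<'E'
def look(F,q0):
    f=r.grab_frame("top"); C,e,c=fit(f,"case",(.11,.09,.045),.006,q0); print("case",np.round(loc(F,C),4),"err",round(e,3),c)
    return f,C
E
python3 -c "
from h import *
F=np.load('F.npy'); goto(F,-.121,-.056,.015,0)
f,C=look(F,np.load('C.npy'))
im=cv2.resize(f['pixels'][120:300,150:380,::-1],None,fx=3.4,fy=3.3)
p=(proj(f,box(C,(.11,.09,0),.051)[[0,2,6,4]])-[150,120]+.5)*[3.4,3.3]; cv2.polylines(im,[p.astype(np.int32)],True,(0,0,255),1)
cv2.imwrite('pics/t1.png',im)"
```

```text
row [0.0254 0.0069 0.0078] [ 0.0001  0.0002 -0.0006] | now [-0.1227 -0.0624] 0.017 ang -0.001 w 0.0854 t 4.15 f [-0.7 -0.3  1. ]
case [0.0706 0.0664 0.6869] err 1.739 0.69
```

View pics/t1.png

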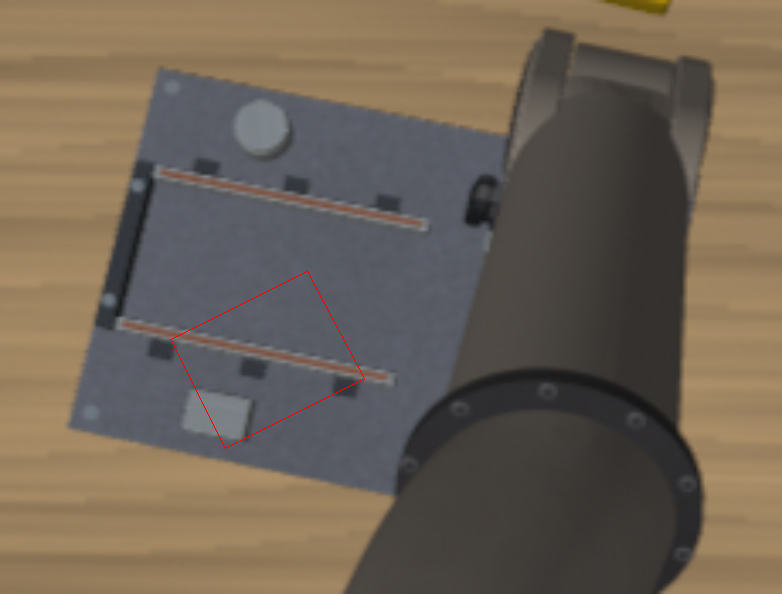

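The arm hides the case from the top camera (the red fit at (270,360) is spurious). I finish a slightly short push, back off, and turn toward the end-push pose, where the case becomes visible.

>>> apply_moves:
  rows:
    - [0.01,0,0,0,0,0]
    - [0.02,0,0,0,0,0]
    - [0.02,0,0,0,0,0]
    - [-0.06,0,0,0,0,0]
    - [-0.12,0,0,0,0,0]

```text
clock: 4.88
tcp_pos: [0.6231, -0.0911, 0.0168]
orientation: [0.295, 3.127, -0.0]
contact_force: [0.0, -0.9, 0.1]
grip_width: 0.0854
gripper_force: 0.0
```

>>> apply_moves:
  rows:
    - [-0.02,0,-0.2,0,0,0]
    - [-0.02,0,-0.4,0,0,0]
    - [0.1,-0.16,-0.4,0,0,0.11]
    - [0.22,-0.36,-0.4,0,0,0.22]
    - [0.26,-0.55,-0.4,0,0,0.33]
  claw: 0.65

```text
clock: 5.5
tcp_pos: [0.5307, -0.2149, 0.117]
orientation: [-1.096, -2.944, -0.001]
contact_force: [1.1, -0.1, 0.2]
grip_width: 0.0557
gripper_force: 0.0
```

```bash
python3 -c "
from h import *
F=np.load('F.npy'); goto(F,-.25,0,.1,np.pi/2);goto(F,-.25,0,.1,-np.pi/2)
f,C=look(F,[*glob(F,-.121,-.01),F[2]])
print(r.get_obs()['joints'])
im=cv2.resize(f['pixels'][120:300,150:380,::-1],None,fx=3.4,fy=3.3)
p=(proj(f,box(C,(.11,.09,0),.051)[[0,2,6,4]])-[150,120]+.5)*[3.4,3.3]; cv2.polylines(im,[p.astype(np.int32)],True,(0,0,255),1)
cv2.imwrite('pics/t2.png',im)"
```

```text
row [ 0.1126 -0.0109  0.068 ] [ 5.0000e-04 -1.0000e-04 -1.3345e+00] | now [-0.2618 -0.0257] 0.117 ang -0.525 w 0.0557 t 5.5 f [ 1.1 -0.1  0.2]
row [ 0.1126 -0.0109  0.068 ] [-1.000e-04 -4.000e-04  6.655e-01] | now [-0.2618 -0.0257] 0.117 ang -0.525 w 0.0557 t 5.5 f [ 1.1 -0.1  0.2]
case [-0.1214 -0.0198  0.0884] err 0.055 0.76
[-0.03663575  0.43092958  0.41253264  1.90590896 -0.22066179  0.84881782
  1.34046274]
```

View pics/t2.png

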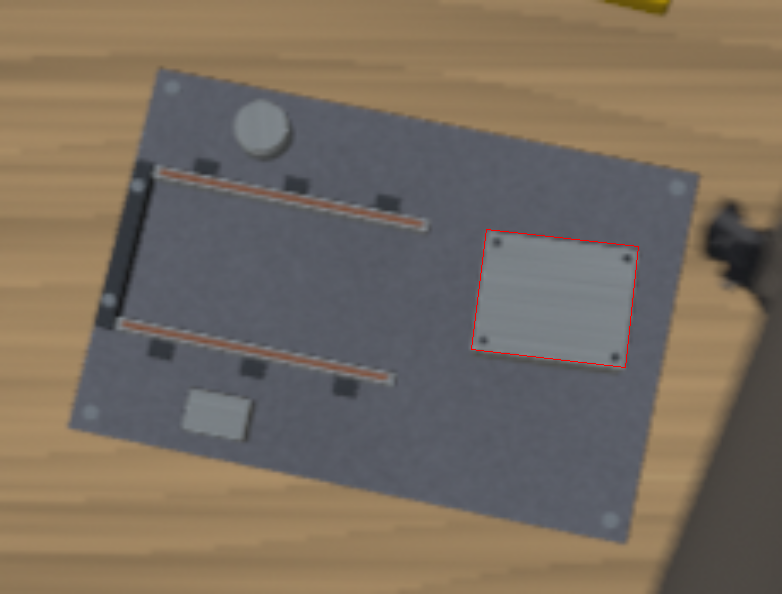

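The case has not moved: it is still at (-121, -20) mm, in the same place in the image. I check where the TCP projects in the stored scene picture against the fingers seen there.

```bash
python3 -c "
from h import *
F=np.load('F.npy'); f=r.grab_frame('scene')
im=cv2.imread('pics/s1.png')
T=np.array([.6314,-.0835,.0133]); ty=np.array([np.cos(F[2]),np.sin(F[2]),0])
for P,c in((T,(0,0,255)),(T+.05*ty,(0,255,0)),(T-.05*ty,(0,255,0)),(T+.05*ty+[0,0,.013],(255,255,0)),(T-.05*ty+[0,0,.013],(255,255,0))):
    p=(proj(f,P)[0]-[170,120]+.5)*[3.4,2.9]; cv2.circle(im,tuple(int(v) for v in p),3,c,-1)
C=np.load('C.npy')
for z in(.006,.051):
  p=(proj(f,box(C,(.11,.09,0),z)[[0,2,6,4]])-[170,120]+.5)*[3.4,2.9]; cv2.polylines(im,[p.astype(np.int32)],True,(0,0,255),1)
a=im[120:420,80:420]
g=cv2.resize(f['pixels'][130:280,170:340,::-1],None,fx=3,fy=3)
o=r.get_obs(); p=(proj(f,o['tcp_pos'])[0]-[170,130]+.5)*3; cv2.circle(g,tuple(int(v) for v in p),3,(0,0,255),-1)
a=cv2.resize(a,None,fx=.85,fy=1); h=max(a.shape[0],g.shape[0]); out=np.zeros((h,a.shape[1]+g.shape[1],3),np.uint8); out[:a.shape[0],:a.shape[1]]=a; out[:g.shape[0],a.shape[1]:]=g
print(out.shape); cv2.imwrite('pics/chk.png',out)"
```

```text
(450, 799, 3)
```

View pics/chk.png

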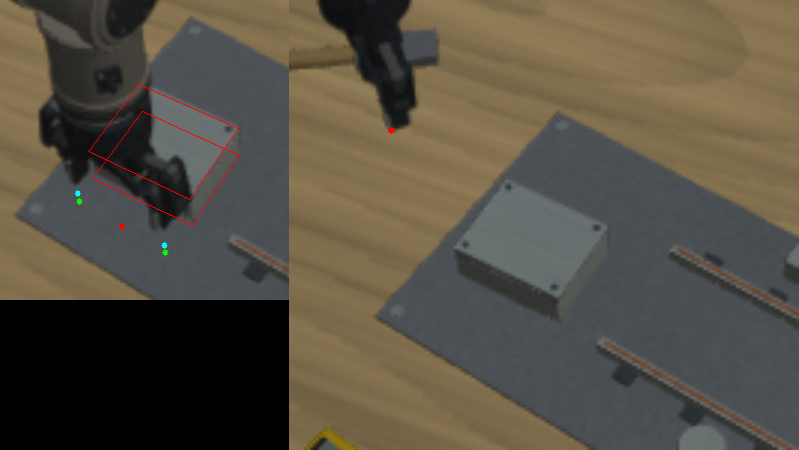

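In the earlier scene picture the open fingertips show about 5 px (roughly 20 mm) higher than I assumed, so they passed over the case's top. I go back and start the descent at a lower height, with the fingers part closed, and check before pushing.

```bash
python3 -c "
from h import *
F=np.load('F.npy'); goto(F,-.121,-.107,.1,0)"
```

```text
row [0.0083 0.6555 0.0678] [-0.0008  0.0004 -0.3344] | now [-0.2638 -0.0266] 0.1171 ang -0.525 w 0.0557 t 5.65 f [0.5 0.5 0.6]
```

>>> apply_moves:
  rows:
    - [0,0.15,0,0,0,-0.08]
    - [0,0.32,0.02,0,0,-0.17]
    - [0.01,0.5,0.05,0,0,-0.25]
    - [0.01,0.655,0.068,0,0,-0.334]
    - [0.01,0.655,0.068,0,0,-0.334]

```text
clock: 6.28
tcp_pos: [0.6393, -0.0814, 0.0989]
orientation: [0.271, 3.13, 0.005]
contact_force: [-0.6, 0.5, -0.8]
grip_width: 0.0552
gripper_force: 0.0
```

```bash
python3 -c "
from h import *
F=np.load('F.npy'); goto(F,-.121,-.107,.015,0)"
```

```text
row [ 0.0028 -0.0434  0.3353] [ 0.0019 -0.0001  0.0094] | now [-0.1104 -0.1076] 0.0989 ang 0.015 w 0.0552 t 6.275 f [-0.6  0.5 -0.8]
```

>>> apply_moves:
  rows:
    - [0,-0.02,0.12,0,0,0.01]
    - [0,-0.043,0.22,0,0,0.01]
    - [0,-0.043,0.3,0,0,0.01]
    - [0,-0.043,0.325,0,0,0.01]
    - [0,-0.043,0.335,0,0,0.01]

```text
clock: 6.9
tcp_pos: [0.6355, -0.098, 0.0161]
orientation: [0.31, 3.126, 0.0]
contact_force: [0.7, -0.0, 0.2]
grip_width: 0.0555
gripper_force: 0.0
```

```bash
python3 -c "
from h import *
F=np.load('F.npy'); goto(F,-.121,-.107,.015,0); f=r.grab_frame('scene'); goto(F,-.121,-.107,.015,0)
o=r.get_obs(); T=o['tcp_pos']; ty=R.from_rotvec(o['orientation']).as_matrix()[:,1]
g=cv2.resize(f['pixels'][180:280,180:300,::-1],None,fx=6,fy=6)
for s in(-1,1):
  for z,c in((0,(0,255,0)),(.006,(255,255,0)),(.02,(255,0,255))):
    p=(proj(f,T+s*.034*ty+[0,0,z])[0]-[180,180]+.5)*6; cv2.circle(g,tuple(int(v) for v in p),3,c,-1)
cv2.imwrite('pics/s2.png',g)"
```

```text
row [-0.      0.0255  0.0044] [ 0.0001  0.0002 -0.0065] | now [-0.1274 -0.1069] 0.0161 ang -0.01 w 0.0555 t 6.9 f [ 0.7 -0.   0.2]
row [0.0003 0.0256 0.0046] [ 0.0002  0.0004 -0.0066] | now [-0.1274 -0.107 ] 0.0161 ang -0.01 w 0.0554 t 6.95 f [-0.4  0.   0.5]
```

View pics/s2.png

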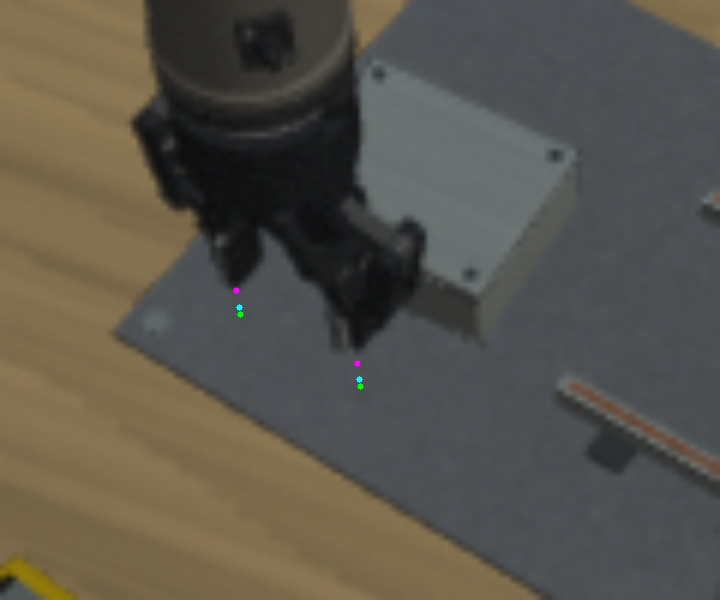

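The tips show about 5–6 px above the projected TCP dots, i.e. some 25 mm higher than the TCP reading implies. I lower slowly, watching the force.

>>> apply_moves:
  rows:
    - [0,0.025,0.01,0,0,-0.006]
    - [0,0.025,0.02,0,0,-0.006]
    - [0,0.025,0.03,0,0,-0.006]
    - [0,0.025,0.04,0,0,-0.006]
    - [0,0.025,0.04,0,0,-0.006]

```text
clock: 7.58
tcp_pos: [0.6362, -0.0923, 0.0057]
orientation: [-0.296, -3.127, 0.0]
contact_force: [0.7, 0.0, -0.3]
grip_width: 0.0554
gripper_force: 0.0
```

```bash
cat >> h.py <<'E'
def tips(f,off=.036):
    """lowest dark pixel of each finger near its projected TCP column, and the height it means"""
    o=r.get_obs(); T=o['tcp_pos']; ty=R.from_rotvec(o['orientation']).as_matrix()[:,1]
    g=f['pixels'].max(2).astype(int)
    for s in(-1,1):
        P=T+s*off*ty; p=proj(f,P)[0]; c=int(round(p[0])); best=0
        for cc in range(c-4,c+5):
            for rr in range(int(p[1])+6,int(p[1])-25,-1):
                if g[rr,cc]<55: best=max(best,rr); break
        zs=np.linspace(-.02,.06,81); rows=proj(f,P+np.c_[zs*0,zs*0,zs])[:,1]
        print("finger",s,"col",c,"tcp row",round(p[1],1),"tip row",best,"tip height over TCP",round(np.interp(best+1,rows[::-1],zs[::-1]),3), "plate lum",g[int(p[1])+6,c])
E
python3 -c "
from h import *
F=np.load('F.npy'); goto(F,-.121,-.107,.015,0); f=r.grab_frame('scene'); tips(f)"
```

```text
row [-0.0019  0.0026 -0.0371] [-0.0001 -0.0003 -0.0009] | now [-0.1217 -0.1065] 0.0057 ang -0.001 w 0.0554 t 7.575 f [ 0.7  0.  -0.3]
finger -1 col 221 tcp row 234.5 tip row 230 tip height over TCP 0.018 plate lum 86
finger 1 col 242 tcp row 247.2 tip row 240 tip height over TCP 0.032 plate lum 86
```

>>> apply_moves:
  rows:
    - [0,0,0.008,0,0,0]
    - [0,0,0.016,0,0,0]
    - [0,0,0.024,0,0,0]
    - [0,0,0.03,0,0,0]
    - [0,0,0.03,0,0,0]

```text
clock: 8.25
tcp_pos: [0.6363, -0.0921, -0.0017]
orientation: [-0.296, -3.127, -0.0]
contact_force: [-0.1, 0.2, 0.5]
grip_width: 0.0555
gripper_force: 0.0
```

```bash
python3 -c "
from h import *
F=np.load('F.npy'); goto(F,-.121,-.056,-.002,0); f=r.grab_frame('scene'); tips(f)"
```

```text
row [0.2024 0.0016 0.0013] [ 0.     -0.0002 -0.0007] | now [-0.1215 -0.1066] -0.0017 ang -0.001 w 0.0555 t 8.25 f [-0.1  0.2  0.5]
finger -1 col 221 tcp row 236.0 tip row 232 tip height over TCP 0.016 plate lum 87
finger 1 col 243 tcp row 248.6 tip row 242 tip height over TCP 0.029 plate lum 86
```

>>> apply_moves:
  rows:
    - [0.05,0,0,0,0,0]
    - [0.09,0,0,0,0,0]
    - [0.12,0,0,0,0,0]
    - [0.145,0,0,0,0,0]
    - [0.165,0,0,0,0,0]

```text
clock: 8.93
tcp_pos: [0.596, -0.0846, -0.0012]
orientation: [0.296, 3.127, -0.0]
contact_force: [1.2, -0.1, -0.5]
grip_width: 0.0558
gripper_force: 0.9
```

```bash
cat >> h.py <<'E'
def edge(f,F):
    """case outline pixels in the scene view; fit using only the visible mask (x: pose from landmark too)"""
    d=r.outline_of(f,"case"); print("rect",[(np.round(e["rect"]).tolist(),round(e["conf"],2)) for e in d[:2]])
    for e in r.landmark_of(f,"case_center")[:2]: print("centre",np.round(loc(F,unproj(f,e["point"],.0285))[:2],4),round(e["conf"],2))
E
python3 -c "
from h import *
F=np.load('F.npy'); goto(F,-.121,-.056,-.002,0); f=r.grab_frame('scene'); edge(f,F)
C=np.load('C.npy'); P=proj(f,box(C,(.11,.09,.045),.006)); print('old rect',P.min(0),P.max(0)-P.min(0))
P=proj(f,box([*glob(F,-.121,-.01),F[2]],(.11,.09,.045),.006)); print('if at -10',P.min(0),P.max(0)-P.min(0))"
```

```text
row [0.0387 0.0022 0.003 ] [-0.      0.0007 -0.0009] | now [-0.1216 -0.0657] -0.0012 ang -0.001 w 0.0558 t 8.925 f [ 1.2 -0.1 -0.5]
rect [([234.0, 194.0, 46.0, 39.0], 0.92), ([200.0, 167.0, 186.0, 151.0], 0.75)]
centre [-0.1192 -0.0029] 0.61
old rect [223.64604073 189.95869973] [52.05416947 48.73221305]
if at -10 [225.72274825 187.1742592 ] [52.27506613 49.73788891]
```

>>> apply_moves:
  rows:
    - [-0.07,0,0,0,0,0]
    - [-0.14,0,-0.08,0,0,0]
    - [-0.14,0,-0.28,0,0,0]
    - [-0.1,-0.1,-0.45,0,0,0.05]
    - [0,-0.25,-0.48,0,0,0.14]

```text
clock: 9.7
tcp_pos: [0.587, -0.1456, 0.1217]
orientation: [0.638, 3.07, 0.002]
contact_force: [-0.3, -0.4, 0.5]
grip_width: 0.0556
gripper_force: 0.0
```

>>> apply_moves:
  rows:
    - [0,-0.15,0,0,0,0.11]
    - [0,-0.3,0,0,0,0.22]
    - [0,-0.35,0,0,0,0.33]
    - [0,-0.35,0,0,0,0.44]
    - [0,-0.35,0,0,0,0.55]

```text
clock: 10.32
tcp_pos: [0.5491, -0.2261, 0.1183]
orientation: [-1.874, -2.521, -0.0]
contact_force: [1.0, 0.8, 0.3]
grip_width: 0.0555
gripper_force: 0.0
```

```bash
python3 -c "
from h import *
F=np.load('F.npy'); goto(F,-.235,0,.1,-np.pi/2)
look(F,[*glob(F,-.121,-.005),F[2]])"
```

```text
row [ 0.2066 -0.0995  0.0736] [-0.0004 -0.0004  0.3053] | now [-0.2693 -0.0459] 0.1183 ang -1.091 w 0.0555 t 10.325 f [1.  0.8 0.3]
case [-0.1192 -0.0091  0.0102] err 0.028 0.67
```

```bash
python3 -c "
from h import *
F=np.load('F.npy'); goto(F,-.22,-.009,.004,-np.pi/2)"
```

```text
row [ 0.2418 -0.0393  0.4569] [-6.000e-04 -2.000e-04  3.087e-01] | now [-0.2689 -0.046 ] 0.1182 ang -1.086 w 0.0558 t 10.425 f [-0.4  0.7 -0.3]
```

>>> apply_moves:
  rows:
    - [0.08,-0.01,0,0,0,0.1]
    - [0.16,-0.03,0.05,0,0,0.2]
    - [0.24,-0.04,0.15,0,0,0.309]
    - [0.24,-0.04,0.3,0,0,0.309]
    - [0.24,-0.04,0.4,0,0,0.309]

```text
clock: 11.05
tcp_pos: [0.5217, -0.1706, 0.017]
orientation: [-2.412, -2.01, 0.001]
contact_force: [0.9, -0.3, 0.3]
grip_width: 0.0553
gripper_force: 0.0
```

```bash
python3 -c "
from h import *
F=np.load('F.npy'); goto(F,-.22,-.009,.004,-np.pi/2)"
```

```text
row [-0.0004  0.0016  0.052 ] [-0.001  -0.0004  0.0038] | now [-0.2199 -0.0086] 0.017 ang -1.565 w 0.0553 t 11.05 f [ 0.9 -0.3  0.3]
```

>>> apply_moves:
  rows:
    - [0,0,0.03,0,0,0.004]
    - [0,0,0.05,0,0,0.004]
    - [0.06,0,0.052,0,0,0.004]
    - [0.11,0,0.052,0,0,0.004]
    - [0.14,0,0.052,0,0,0.004]

```text
clock: 11.68
tcp_pos: [0.5294, -0.1357, 0.0059]
orientation: [2.423, 1.999, 0.001]
contact_force: [0.2, -1.9, -0.7]
grip_width: 0.0555
gripper_force: 1.0
```

>>> apply_moves:
  rows:
    - [0.02,-0.004,0,0,0,0]
    - [0.045,-0.012,0,0,0,0]
    - [0.07,-0.02,0,0,0,0]
    - [0.095,-0.028,0,0,0,0]
    - [0.12,-0.036,0,0,0,0]

```text
clock: 12.3
tcp_pos: [0.5256, -0.1059, 0.0056]
orientation: [2.425, 1.996, 0.0]
contact_force: [0.6, -4.0, 1.4]
grip_width: 0.0558
gripper_force: 1.5
```

```bash
python3 -c "
from h import *
F=np.load('F.npy'); goto(F,.069,0,.004,-np.pi/2)
f,C=look(F,[*glob(F,-.095,-.004),F[2]])
im=cv2.resize(f['pixels'][120:300,150:380,::-1],None,fx=3.4,fy=3.3)
p=(proj(f,box(C,(.11,.09,0),.051)[[0,2,6,4]])-[150,120]+.5)*[3.4,3.3]; cv2.polylines(im,[p.astype(np.int32)],True,(0,0,255),1)
cv2.imwrite('pics/t3.png',im)"
```

```text
row [ 0.8986 -0.0075  0.0062] [ 0.0001  0.     -0.0039] | now [-0.1556 -0.0005] 0.0056 ang -1.577 w 0.0558 t 12.3 f [ 0.6 -4.   1.4]
case [-0.0713 -0.0016  0.0208] err 1.481 0.61
```

View pics/t3.png

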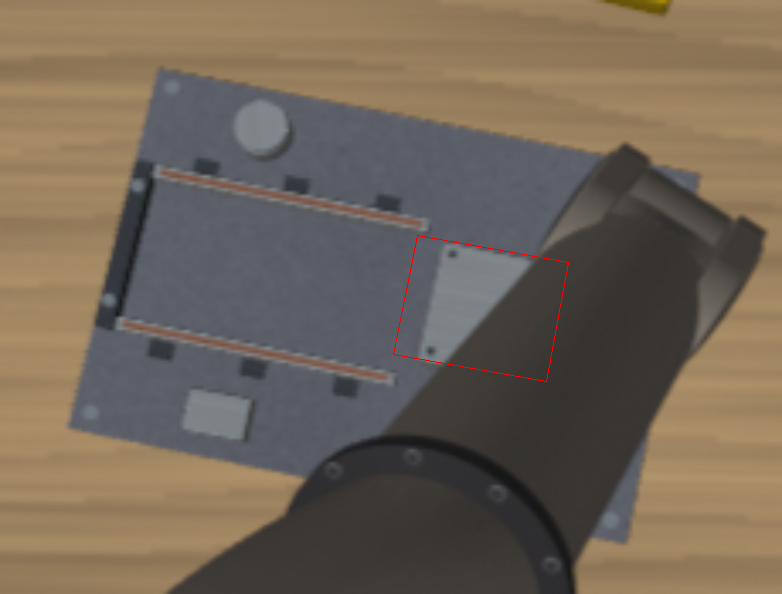

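The case's leading end shows at about (443,243)–(420,362) in the crop, near the lane's mouth, and its rear is under the arm. I fit the visible front strip alone.

```bash
cat >> h.py <<'E'
def front(F,x0,strip=.014):
    """fit the case on the strip about its leading edge only (x0: expected centre x)"""
    f=r.grab_frame("top"); m=r.outline_of(f,"case")[0]["pixels"].astype(np.uint8); K=4
    M=cv2.resize(m,None,fx=K,fy=K,interpolation=cv2.INTER_NEAREST)
    def poly(q,s,z):
        p=cv2.convexHull(((proj(f,box(q,(*s,.0),z))+.5)*K*16).astype(np.int32)); return cv2.fillConvexPoly(np.zeros_like(M),p,1,shift=4)
    W=poly([*glob(F,x0+.055+.006,0),F[2]],(2*strip+.012,.16),.051)
    def cost(q):
        p=cv2.convexHull(((proj(f,box(q,(.11,.09,.045),.006))+.5)*K*16).astype(np.int32))
        return float(np.sum((cv2.fillConvexPoly(np.zeros_like(M),p,1,shift=4)!=M)&(W>0)))
    q0=np.array([*glob(F,x0,0),F[2]])
    o=minimize(cost,q0,method="Nelder-Mead",options=dict(initial_simplex=q0+np.array([[-.003,-.003,-.02],[.008,0,0],[0,.008,0],[0,0,.05]])))
    print("case front fit",np.round(loc(F,o.x),4),"resid px",o.fun/K**2,"strip mask px",(M*W).sum()/K**2); return f
E
python3 -c "
from h import *
F=np.load('F.npy'); front(F,-.089)"
```

```text
case front fit [-0.1067 -0.0085  0.03  ] resid px 0.0 strip mask px 0.0
```

```bash
sed -i 's|m=r.outline_of(f,"case")\[0\]\["pixels"\].astype(np.uint8); K=4|m=(f["pixels"].min(2)>TH).astype(np.uint8); K=4|; s|2\*strip+.012,.16|2*strip+.012,.112|; s|,strip=.014):|,strip=.014,TH=98):|' h.py
python3 -c "
from h import *
F=np.load('F.npy'); f=front(F,-.089); g=f['pixels'].min(2)
for r0 in(205,212,222): print(g[r0,255:310:3])"
```

```text
case front fit [-0.087  -0.0019 -0.0085] resid px 47.0625 strip mask px 250.6875
[ 89  91  90  91  92  89  89  92 125 126 126 126 126 126 127 119  58  58
  57]
[ 89  91  91  89  91  91  88 130 126 125 125 124 123 115  57  58  58  57
  55]
[ 90  90  90  90  92  92 103 126 125 125 122  59  58  58  57  57  56  54
  52]
```

```bash
sed -i 's|TH=98|TH=108|; s|^    def cost(q):\n        p=cv2|&|; s|    q0=np.array(\[\*glob(F,x0,0),F\[2\]\])|    W=W*cv2.resize(cv2.erode((f["pixels"].min(2)>74).astype(np.uint8),np.ones((3,3))),None,fx=K,fy=K,interpolation=cv2.INTER_NEAREST)\n&|' h.py
python3 -c "
from h import *
F=np.load('F.npy'); f=front(F,-.089);goto(F,.069,0,.004,-np.pi/2)"
```

```text
case front fit [-0.0881  0.001  -0.0005] resid px 33.1875 strip mask px 212.875
row [ 0.897  -0.0048  0.0054] [-0.0007 -0.0004 -0.0034] | now [-0.1553 -0.    ] 0.0052 ang -1.576 w 0.0553 t 12.6 f [ 0.3  0.1 -0.3]
```

The case is now centred (y about +1 mm) and straight at the mouth. I push on down the lane.

>>> apply_moves:
  rows:
    - [0.03,0,0,0,0,-0.003]
    - [0.065,0,0,0,0,-0.003]
    - [0.1,0,0,0,0,-0.003]
    - [0.135,0,0,0,0,-0.003]
    - [0.17,0,0,0,0,-0.003]

```text
clock: 13.22
tcp_pos: [0.5338, -0.0636, 0.0054]
orientation: [-2.42, -2.003, 0.0]
contact_force: [-1.0, -1.5, -0.9]
grip_width: 0.0557
gripper_force: 0.8
```

```bash
python3 -c "
from h import *
F=np.load('F.npy');goto(F,.069,0,.004,-np.pi/2);front(F,-.0455)"
```

```text
row [ 0.7262 -0.0031  0.0056] [-0.0002 -0.     -0.0005] | now [-0.1125 -0.0006] 0.0054 ang -1.572 w 0.0557 t 13.225 f [-1.  -1.5 -0.9]
case front fit [-0.0474  0.0013 -0.0007] resid px 13.0625 strip mask px 159.8125
```

>>> apply_moves:
  rows:
    - [0.03,0.001,0,0,0,0]
    - [0.07,0.002,0,0,0,0]
    - [0.11,0.003,0,0,0,0]
    - [0.15,0.003,0,0,0,0]
    - [0.19,0.003,0,0,0,0]

```text
clock: 13.9
tcp_pos: [0.5436, -0.0172, 0.0055]
orientation: [2.421, 2.003, 0.0]
contact_force: [-0.7, -2.0, 0.3]
grip_width: 0.0555
gripper_force: 1.1
```

>>> apply_moves:
  rows:
    - [0.04,0,0,0,0,0]
    - [0.08,0,0,0,0,0]
    - [0.12,0,0,0,0,0]
    - [0.16,0,0,0,0,0]
    - [0.19,0,0,0,0,0]

```text
clock: 14.52
tcp_pos: [0.5525, 0.0295, 0.0055]
orientation: [2.42, 2.003, 0.0]
contact_force: [-1.4, -1.1, 1.5]
grip_width: 0.0553
gripper_force: 1.3
```

```bash
python3 -c "
from h import *
F=np.load('F.npy');goto(F,.069,0,.004,-np.pi/2);front(F,.0485)"
```

```text
row [ 0.3466 -0.007   0.0061] [ 0.     -0.     -0.0006] | now [-0.0176 -0.0017] 0.0055 ang -1.572 w 0.0553 t 14.525 f [-1.4 -1.1  1.5]
case front fit [0.0448 0.0066 0.0543] resid px 9.875 strip mask px 17.0
```

>>> apply_moves:
  rows:
    - [0.03,-0.001,0,0,0,0]
    - [0.07,-0.002,0,0,0,0]
    - [0.11,-0.003,0,0,0,0]
    - [0.15,-0.003,0,0,0,0]
    - [0.18,-0.003,0,0,0,0]

```text
clock: 15.2
tcp_pos: [0.5602, 0.0739, 0.0055]
orientation: [-2.42, -2.003, -0.0]
contact_force: [0.4, -3.2, 0.9]
grip_width: 0.0557
gripper_force: 1.4
```

```bash
python3 -c "
from h import *
F=np.load('F.npy');goto(F,.069,0,.004,-np.pi/2);front(F,.0925)
f=r.grab_frame('scene')
for t in('case','case_center'):
  for e in r.landmark_of(f,t)[:2]: print(t,np.round(loc(F,unproj(f,e['point'],.0285 if t!='case' else .006))[:2],4),round(e['conf'],2))
d=r.outline_of(f,'case')[0]; print(d['rect'],d['conf'],d['pixels'].sum()); C,e,c=fit(f,'case',(.11,.09,.045),.006,[*glob(F,.0925,0),F[2]]); print(loc(F,C),e)"
```

```text
row [ 0.1661 -0.0037  0.0059] [-0.     -0.     -0.0004] | now [ 0.0275 -0.0009] 0.0055 ang -1.571 w 0.0557 t 15.2 f [ 0.4 -3.2  0.9]
case front fit [ 0.089   0.0024 -0.02  ] resid px 1.0 strip mask px 1.0
case [0.0965 0.0014] 0.71
case_center [0.0957 0.0137] 0.87
case_center [-0.3811 -0.193 ] 0.62
[294.3, 223.0, 54.4, 48.7] 0.97 1600
[ 0.09401153  0.00367646 -0.00161409] 0.02694966916957847
```

```bash
python3 -c "
from h import *
F=np.load('F.npy'); f=r.grab_frame('scene')
for t in('fixture',):
  G,e,c=fit(f,t,(.42,.29,.006),0,F); print('F scene in top F',loc(F,G),e,c)
C,e,c=fit(f,'case',(.11,.09,.045),.006,[*glob(F,.0935,0),F[2]]); print('case',loc(F,C),'rel scene plate',loc(G,C),e)
for t in('rail_left','rail_right','stop'):
  d=r.outline_of(f,t)[0]; ys,xs=np.nonzero(d['pixels']); 
  L=np.array([loc(F,unproj(f,p,.021))[:2] for p in zip(xs,ys)]); print(t,d['conf'],L.mean(0),L.min(0),L.max(0))
"
```

```text
F scene in top F [-0.00016105  0.00294984 -0.00663272] 0.013832154217872724 0.96
case [ 0.09415603  0.00314422 -0.00418373] rel scene plate [0.09431372 0.00081994 0.00244898] 0.03547830004505181
rail_left 0.69 [0.1435398  0.06166525] [0.0232419  0.04783935] [0.19054213 0.07667749]Traceback (most recent call last):
  File "<string>", line 8, in <module>
    d=r.outline_of(f,t)[0]; ys,xs=np.nonzero(d['pixels']);
      ~~~~~~~~~~~~~~~~~^^^
IndexError: list index out of range
```

Measured against the plate in the same view, the case is at y = +0.8 mm and straight, with 41 mm left to go.

>>> apply_moves:
  rows:
    - [0.03,0,0,0,0,0]
    - [0.065,0,0,0,0,0]
    - [0.1,0,0,0,0,0]
    - [0.125,0,0,0,0,0]
    - [0.145,0,0,0,0,0]

```text
clock: 16.38
tcp_pos: [0.567, 0.1091, 0.0055]
orientation: [2.42, 2.003, -0.0]
contact_force: [-0.9, -3.1, 2.2]
grip_width: 0.0559
gripper_force: 1.6
```

>>> apply_moves:
  rows:
    - [0.006,0,0,0,0,0]
    - [0.012,0,0,0,0,0]
    - [0.018,0,0,0,0,0]
    - [0.022,0,0,0,0,0]
    - [0.022,0,0,0,0,0]

```text
clock: 17.0
tcp_pos: [0.5679, 0.1142, 0.0055]
orientation: [-2.421, -2.002, -0.0]
contact_force: [-0.0, -2.9, 1.8]
grip_width: 0.0555
gripper_force: 1.3
```

```bash
python3 -c "
from h import *
F=np.load('F.npy');goto(F,.069,0,.004,-np.pi/2)
print(np.round(R.from_euler('z',-F[2]).apply(r.get_obs()['contact_force']),1))"
```

```text
row [ 0.002  -0.0041  0.006 ] [ 0.     -0.0001 -0.0008] | now [ 0.0685 -0.001 ] 0.0055 ang -1.572 w 0.0555 t 17.0 f [-0.  -2.9  1.8]
[-2.8 -0.5  1.8]
```

>>> apply_moves:
  rows:
    - [0.004,0,0,0,0,0]
    - [0.008,0,0,0,0,0]
    - [0.012,0,0,0,0,0]
    - [0.012,0,0,0,0,0]

```text
clock: 17.5
tcp_pos: [0.5679, 0.1144, 0.0055]
orientation: [2.421, 2.0, -0.004]
contact_force: [-2.0, -8.3, 3.3]
grip_width: 0.0558
gripper_force: 4.3
```

The TCP stopped advancing and the force rose to 8 N, so the case is against the stop. I back off and check.

>>> apply_moves:
  rows:
    - [-0.02,0,0,0,0,0]
    - [-0.06,0,0,0,0,0]
    - [-0.16,0,-0.03,0,0,0]
    - [-0.26,0,-0.2,0,0,0]
    - [-0.4,0,-0.4,0,0,0]

```text
clock: 18.12
tcp_pos: [0.5486, 0.0171, 0.1064]
orientation: [-2.42, -2.002, 0.002]
contact_force: [1.6, 0.9, 0.5]
grip_width: 0.0558
gripper_force: 0.0
```

>>> apply_moves:
  rows:
    - [-0.2,0,-0.1,0,0,0]
    - [-0.4,0,-0.2,0,0,0]
    - [-0.6,0,-0.2,0,0,0]
    - [-0.8,0,-0.2,0,0,0]
    - [-0.8,0,-0.2,0,0,0]

```text
clock: 18.75
tcp_pos: [0.5096, -0.1838, 0.1564]
orientation: [2.429, 1.99, -0.0]
contact_force: [-0.7, 0.2, 0.4]
grip_width: 0.0553
gripper_force: 0.0
```

```bash
python3 -c "
from h import *
F=np.load('F.npy'); f,C=look(F,[*glob(F,.135,0),F[2]])
G,e,c=fit(f,'fixture',(.42,.29,.006),0,F); print('plate now',loc(F,G),e)
s=r.grab_frame('scene'); G,e,c=fit(s,'fixture',(.42,.29,.006),0,F); C,e2,c=fit(s,'case',(.11,.09,.045),.006,[*glob(F,.135,0),F[2]]); print('scene',loc(G,C),e,e2)
for t in('flux_tin','small_case'):
  d=r.landmark_of(f,t)[:1]; print(t,[(np.round(e['point'],1),e['conf']) for e in d])
goto(F,-.1,0,.2,-np.pi/2)"
```

```text
case [ 0.1345 -0.0007  0.0017] err 0.025 0.58
plate now [ 0.23553083 -0.07622451 -0.3537295 ] 64.8632615666514
scene [0.1346777  0.00191364 0.01662383] 0.009329415560070102 0.05674429154695297
flux_tin [(array([227.9, 163.7]), 0.75)]
small_case [(array([209.3, 200.3]), 0.66)]
row [ 0.51   -0.0024 -0.1784] [-0.0002 -0.0002  0.0005] | now [-0.2275 -0.0007] 0.1554 ang -1.57 w 0.0556 t 19.15 f [-0.2 -0.3  0.2]
```

```bash
python3 -c "
from bench import r
print(r.hand_in())"
```

```text
the job is handed in; nothing more can be done
None
```

I pushed the case down the lane until it stopped against the stop bar; the final top view put it within about 1 mm of the middle line and 0.002 rad of straight, with the arm clear, and I handed the job in at about 19 s with no verdict returned.

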